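# Comb the chopsticks on the sale tray into rows

## Robot

A 7-joint arm with a two-finger parallel gripper is mounted at the origin on the work surface. World frame = base frame: x ahead of the robot, y to its left, z up, the work surface at z = 0. Lengths are in m, angles in rad, forces in N, time in s.
With the tool pointing down it reaches from about 0.425 to 0.925 m from the base axis. Payload 6.8 kg.
Tool frame: the origin (TCP) lies at the very end of the fingers, on their centre line; the grasp point (between the pads) lies 19 mm behind it (r.grip_point_offset is the distance from the TCP to the grasp point, in m); z points along the fingers, y is the line along which they close (so a half turn about z gives the same grasp; the last joint's range is limited). The gripper opens to 85 mm and grips with 20 to 120 N. Pads are 22 mm wide; open, the fingers measure 114 mm over their backs; the gripper's body (76 mm by 85 mm) begins 54 mm behind the grasp point. The pads swing forward as they close: fully open they stand 13 mm farther back than shut.
Start: joints at [1.12, 0.477, 0.022, 1.555, -0.011, 1.109, -0.083], TCP at [0.227, -0.636, 0.231] pointing down, gripper open.
Joint ranges: [-2.96, 2.96], [-0.34, 2.1], [-1.41, 1.46], [0.24, 2.44], [-1.37, 4.51], [0.17, 1.92], [-2.96, 2.96]. Speed limits (rad/s): [2.39, 2.39, 3.14, 3.14, 3.14, 3.14, 3.14].

## Interface

Orientations are given as a rotation vector (axis times angle).
In Python, from bench import status, eyes, r gives the robot as it stands.
- The arm moves only by the shell command python3 -m crank 'ROWS' [OPENING] [FORCE]. ROWS is JSON, a list of rows, each a list of 6 numbers: the shift along the tool's x, y, z normalised to -1 to 1, where 1 is 0.02 m, then the turn, a rotation vector about the tool's x, y, z normalised to -1 to 1, where 1 is 45 degrees. A call has 1 to 12 rows; each row shifts and turns the commanded pose from where the row before left it, along the tool's axes as they then stand; what a row does not reach is not made up. A row lasts 1/10 s, in which the tool goes at most 50 mm and 8.59 degrees, less where a joint would pass 70% of its speed; a pose out of reach is approached as far as the arm can. A call with a number of a shift or a turn outside -1 to 1 is refused whole. A call with a gripper value outside its range is refused whole. OPENING is the opening, from 0 (shut) to 1 (fully open), set as the call begins (- or left out, the last holds). The fingers move at their own pace and stop on an object; FORCE is the grip in N (left out, the last holds). Time passes only in rows, so rows that do not move let the fingers close. It gives the time, the measured TCP pose, the force, the opening and the grip force at its end, in the units of the state.
- status.get_obs(): the state, without advancing time (a new reading comes with each control period).
- eyes.grab_frame(name): name is "side" or "top" or "wrist"; returns a dict with "image" (400x640x3 uint8, red, green, blue), "depth" (400x640 float32, m along the optical axis (not along the pixel's ray), 0 where there is no reading), "fovy" (degrees; the focal length in pixels is half the picture's height over the tangent of half this angle, whatever the lens; pixels are square), "cx", "cy" (the principal point, pixels), "world_to_cam" (4x4, takes a point from world to camera coordinates). Camera axes: x right, y up, looking along -z (the intrinsics and any distortion apply to the point x, -y, -z); pixel columns grow to the right and rows downward; lengths in m; the calibration is good to about 2 mm. A picture is of the moment at which its call begins.
- r.hand_in(): hands the job in; it is judged then, once.
The state is a dict: "clock": time; "joints": joint angles; "qvel": joint speeds; "tau": joint torques, N m; "tcp_pos": TCP position; "orientation": TCP orientation; "contact_force": force on the tool from outside, world axes, zero at the start; "moment": the same for the moment, N m; "grip_width": finger opening in m; "gripper_force": force on a finger pad.
Only numpy, scipy, OpenCV 4.12 (cv2) and the standard library are available. Lean on these libraries where they do the work, as an engineer would, in place of code of your own. Each camera call takes 0.05 s, during which the arm holds its last target. There are 200 camera calls.

## Task

Take the little rake off its stand and use it to comb the four scattered chopsticks out from under the clear shelf, drawing them up against the tray's front lip (the long straight lip away from the shelf) so that they lie flat in straight parallel rows, closed up side by side along the lip. Then put the rake back on its stand as you found it (tines on the base, handle in the fork) and let go. Touch the chopsticks only with the rake, and leave the other goods on and around the tray and stand where they are.

Things in the scene. Friction and masses are not known exactly. Their poses are not given: they have to be found in the camera images.
- tray: Fixed white tray, 246 x 262 mm, a clear shelf over its back part. Origin: on the table, under the tray; x points from the front lip to the back and shelf (roughly to the robot's left), y along the lip, z up. Floor top at z = 6 mm. Inner faces: front lip x = -120 mm, side lips y = +-125 mm; lips reach z = 20 mm; the back (x = 120 mm) is open, without a lip.
- shelf_edge (a point): Middle of the clear shelf's front lower edge, at (25, 0, 181) mm in the tray's frame, same axes. The shelf runs back 165 mm, y +-163 mm, top at z = 189 mm (tray frame); on its front edge stands a 6 mm thick clear strip with a blue edge, up to z = 233 mm. Clear side panels at y = +-160 mm, from x = 30 mm back, carry it.
- stand: Fixed light-wood rake stand. Origin: on the table, under the middle of the tine row of the rake at home; x points away from the fork (roughly to the robot's left), y along the tine row, z up. Base 6 mm thick, x -120 to 30 mm, y +-95 mm. A 16 mm high stop strip has its face at x = 11 mm. With the rake home, the rake's origin is at (0, 0, 6) mm and its axes agree with the stand's.
- stand_fork (a point): Middle of the fork's saddle, (-59, 0, 89) mm in the stand's frame, same axes. The open-topped fork, 30 mm wide inside and up to 108 mm above the table, carries the leaning handle from beneath.
- rake: Loose rake, about 90 g. Origin: middle of the line of tine tips; x forward, y along the row, z up as it stands at home. Seven round tines, 8 mm thick, 25 mm apart (row 158 mm wide), 22 mm long, below a bar 14 x 164 x 12 mm centred at z = 28 mm. From there the 190 mm green handle leans to -x, 40 degrees from vertical, along (-0.643, 0, 0.766); 18 mm thick along y, 20 mm across.
- rake_grip (a point): A good grip point: on the handle's centre line, 165 mm up from the bar's centre, at (-106, 0, 154) mm in the rake's frame, same axes. The handle is 18 mm thick there along y; its free end is 25 mm further on.
- stick0: Red lacquered chopstick with a black end, 160 mm long, 10 x 10 mm square section, about 18 g, lying flat on the tray's floor. Origin: the middle of its underside; x along its length.
- stick1: Red lacquered chopstick with a black end, 160 mm long, 10 x 10 mm square section, about 18 g, lying flat on the tray's floor. Origin: the middle of its underside; x along its length.
- stick2: Red lacquered chopstick with a black end, 160 mm long, 10 x 10 mm square section, about 18 g, lying flat on the tray's floor. Origin: the middle of its underside; x along its length.
- stick3: Red lacquered chopstick with a black end, 160 mm long, 10 x 10 mm square section, about 18 g, lying flat on the tray's floor. Origin: the middle of its underside; x along its length.
- mug: White mug, 72 mm wide, 85 mm high, on the clear shelf; to be left alone. Origin: centre of its underside, z up.
- jar: Amber jar with red cap, 64 mm wide, 100 mm high, on the clear shelf; to be left alone. Origin: centre of its underside, z up.
- bowl: Blue bowl, 90 mm wide, 50 mm high, on the table; to be left alone. Origin: centre of its underside, z up.
- cup: Green glass cup, 76 mm wide, 70 mm high, on the table; to be left alone. Origin: centre of its underside, z up.
- shaker: Small wooden shaker, 44 mm wide, 62 mm high, on the table; to be left alone. Origin: centre of its underside, z up.
- candlestick: Brass candlestick, 72 mm wide, 95 mm high, on the table; to be left alone. Origin: centre of its underside, z up.
- timer: Orange kitchen timer, 68 mm wide, 60 mm high, on the table; to be left alone. Origin: centre of its underside, z up.
Mind the look-alikes: they are no part of the job. Leave any turquoise look-alike of the stick0 alone.

How it is judged:
On the way, in this order (a step that is already met when the one before it is completed fails the run):
1. the rake has been taken off its stand (distance between rake and stand above 0.08 m), for 0.2 s.
2. the four chopsticks lie in parallel rows along the front lip (x of stick0 in the frame of tray between -0.121 and -0.07 m and angle between the x axis of each of stick0, stick1, stick2, stick3 and the y axis of tray, either way round below 0.1 rad and z of stick0 in the frame of tray between 0.001 and 0.011 m and x of stick1 in the frame of tray between -0.121 and -0.07 m and z of stick1 in the frame of tray between 0.001 and 0.011 m and x of stick2 in the frame of tray between -0.121 and -0.07 m and z of stick2 in the frame of tray between 0.001 and 0.011 m and x of stick3 in the frame of tray between -0.121 and -0.07 m and z of stick3 in the frame of tray between 0.001 and 0.011 m), for 0.2 s.
At the end, for the whole second after the job is handed in: All four chopsticks lie flat in the tray, within 0.10 rad of parallel to the front lip, their middles within 50 mm of its inner face; the rake is home: tine tips on the base, within 15 mm (20 mm back), 0.12 rad of its stance and 0.2 rad of the stand's heading; all at rest (all of step 2 and x of rake in the frame of stand between -0.02 and 0.015 m and y of rake in the frame of stand between -0.015 and 0.015 m and z of rake in the frame of stand below 0.012 m and angle between rake's own z axis and vertical below 0.12 rad and angle between the x axis of rake and the x axis of stand, either way round below 0.2 rad and linear speed of each of rake, stick0, stick1, stick2, stick3 below 0.02 m/s); the robot touches nothing.
It fails at once if the gripper or arm touches a chopstick (contact force between any of the fingers, the arm and stick0 above 0.3 N or contact force between any of the fingers, the arm and stick1 above 0.3 N or contact force between any of the fingers, the arm and stick2 above 0.3 N or contact force between any of the fingers, the arm and stick3 above 0.3 N).
It fails at once if another piece of goods is shifted by more than 25 mm or tipped (distance of any of mug, jar, bowl, cup, shaker, candlestick, timer from where it was at the start of the episode above 0.025 m or angle between any of mug, jar, bowl, cup, shaker, candlestick, timer's own z axis and vertical above 0.4 rad).
It also fails if it takes over 67 s, if anything falls off the work surface, if the arm or the gripper's body presses on something with over 40 N, if the wrist force passes 120 N, or if a joint passes its speed limit or range.

## Working session

There is one attempt and no reset: what is moved stays moved. The work goes in short steps, Python scripts to look and compute and a shell command to move; the robot and the scene stay as the last step left them, time stands still between calls to the robot, and variables do not carry over. Pictures are saved under pics/ and viewed, at most 11 in all, crops included, and the job is handed in when it is done.

```bash
ls; mkdir -p pics
cat > h.py <<'E'
import numpy as np, cv2
from bench import status, eyes, r
from scipy.spatial.transform import Rotation as R
def grab(n):
    f=eyes.grab_frame(n); np.savez(f'/tmp/{n}.npz',**{k:np.asarray(v) for k,v in f.items()}); return f
def load(n):
    d=np.load(f'/tmp/{n}.npz'); return {k:d[k] for k in d.files}
def cast(f,u,v,z):
    "pixel -> world at plane z"
    F=200/np.tan(np.radians(float(f['fovy']))/2); M=np.linalg.inv(f['world_to_cam'])
    d=M[:3,:3]@np.array([(u-f['cx'])/F,-(v-f['cy'])/F,-1.0]); o=M[:3,3]
    return o+d*(z-o[2])/d[2]
def deproj(f,u,v):
    F=200/np.tan(np.radians(float(f['fovy']))/2); M=np.linalg.inv(f['world_to_cam'])
    D=float(f['depth'][int(v),int(u)])
    return M[:3,:3]@(D*np.array([(u-f['cx'])/F,-(v-f['cy'])/F,-1.0]))+M[:3,3]
def proj(f,p):
    F=200/np.tan(np.radians(float(f['fovy']))/2)
    c=f['world_to_cam'][:3,:3]@np.asarray(p)+f['world_to_cam'][:3,3]
    return f['cx']+F*c[0]/-c[2], f['cy']-F*c[1]/-c[2]
E
python3 - <<'E'
from h import *
for n in('top','side'):
    f=grab(n); cv2.imwrite(f'pics/{n}0.png',f['image'][:,:,::-1])
    print(n,f['fovy'],f['cx'],f['cy'],np.round(np.linalg.inv(f['world_to_cam']),3).tolist(),[k for k in f])
print(status.get_obs())
E
```

```text
pics
top 52.571671318067565 323.1107396521608 192.31793568737302 [[-0.006, 0.995, -0.101, 0.405], [-1.0, -0.007, -0.014, 0.01], [-0.014, 0.101, 0.995, 1.179], [0.0, 0.0, 0.0, 1.0]] ['image', 'depth', 'fovy', 'cx', 'cy', 'world_to_cam']
side 49.52069515758053 317.0987621408963 198.19469227730627 [[0.975, 0.147, -0.165, 0.264], [-0.22, 0.606, -0.764, -1.108], [-0.012, 0.782, 0.623, 1.043], [0.0, 0.0, 0.0, 1.0]] ['image', 'depth', 'fovy', 'cx', 'cy', 'world_to_cam']
{'clock': 0.1, 'joints': array([ 1.11988654,  0.47773572,  0.022346  ,  1.556328  , -0.0114846 ,
        1.10927674, -0.08309042]), 'qvel': array([ 0.00052425, -0.00207221, -0.00152666, -0.00491698,  0.0008435 ,
       -0.00076654, -0.00062558]), 'tau': array([ 5.49256467e-03, -5.97758174e+01,  1.61431309e+00, -2.81951988e+01,
        1.29170297e-02,  5.01287141e-03,  1.81591906e-05]), 'tcp_pos': array([ 0.22670274, -0.6352447 ,  0.23042112]), 'orientation': array([-3.09400229e+00, -5.35636281e-01,  6.38094468e-04]), 'contact_force': array([0.08180585, 0.32620795, 0.44914591]), 'moment': array([-0.00256831, -0.04071354,  0.02563107]), 'gripper_force': 0.0, 'grip_width': 0.08578103566957633}
```

View pics/top0.png

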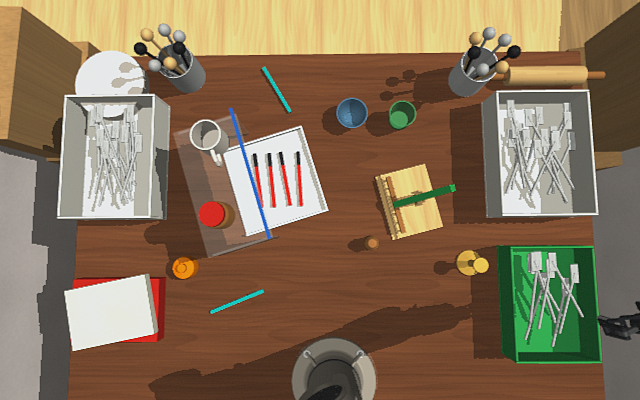

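View pics/side0.png

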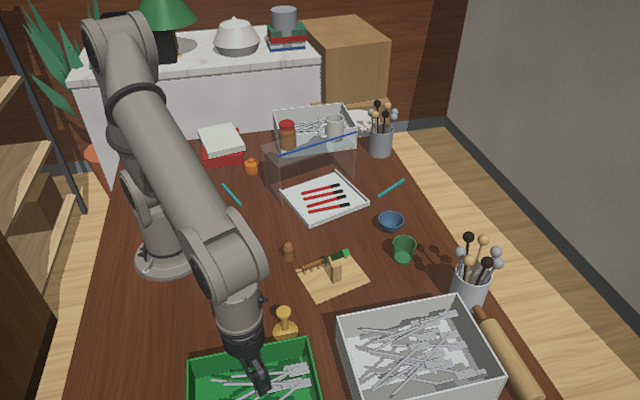

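The top view shows the tray at (225–327, 128–235), with its front lip on the right. The four red sticks are at x≈255–300, the stand is at (375–442, 165–240) and the handle end is at (453, 187). I'll crop in for exact pixels.

Run:
```python
from h import *
f=load('top'); im=f['image'][:,:,::-1].copy()
cv2.imwrite('pics/crop1.png',cv2.resize(im[110:250,205:465],None,fx=3,fy=3,interpolation=cv2.INTER_CUBIC))
hsv=cv2.cvtColor(im,cv2.COLOR_BGR2HSV)
red=((hsv[...,0]<8)|(hsv[...,0]>172))&(hsv[...,1]>170)&(hsv[...,2]>110)
red[:, :235]=0; red[:,330:]=0; red[:130]=0; red[230:]=0
n,l,s,c=cv2.connectedComponentsWithStats(red.astype(np.uint8))
for i in range(1,n):
    if s[i,4]<15: continue
    pts=np.argwhere(l==i)[:,::-1]
    w=np.array([cast(f,u,v,.016)[:2] for u,v in pts]); m=w.mean(0); U,S,V=np.linalg.svd(w-m); t=(w-m)@V[0]
    print(s[i],m.round(4),np.degrees(np.arctan2(V[0][1],V[0][0])),t.min(),t.max())
g=(hsv[...,0]>40)&(hsv[...,0]<75)&(hsv[...,1]>120); g[:, :385]=0; g[:,470:]=0; g[:170]=0; g[220:]=0
pts=np.argwhere(g)[:,::-1]; P=np.array([deproj(f,u,v) for u,v in pts])
print('green',len(P)); 
for p,q in list(zip(pts,P))[::10]: print(p,q.round(4))
```

```text
[282 165   9  40  93] [0.5463 0.1332] -169.3179592485912 -0.059094143425750985 0.05726684608387446
[298 165   4  41  92] [0.545 0.094] -176.5279771824632 -0.05900379497112591 0.05799020304370364
[255 166   7  37  74] [0.5582 0.2148] -170.38429967958305 -0.0445966409440062 0.062322916911523855
[269 166   6  41 102] [0.5443 0.1745] -174.11944443420526 -0.057844335627749426 0.05990099970305013
green 418
[452 184] [ 0.5465 -0.3502  0.0015]
[448 186] [ 0.5201 -0.2853  0.1811]
[445 187] [ 0.5184 -0.2796  0.175 ]
[439 188] [ 0.5177 -0.2688  0.1598]
[449 188] [ 0.5148 -0.2867  0.1841]
[439 189] [ 0.5152 -0.2688  0.1596]
[449 189] [ 0.5126 -0.2873  0.1818]
[436 190] [ 0.5135 -0.2633  0.1516]
[446 190] [ 0.5107 -0.2814  0.1765]
[456 190] [ 0.5289 -0.3613  0.001 ]
[439 191] [ 0.5101 -0.2686  0.1596]
[449 191] [ 0.5075 -0.2868  0.1827]
[431 192] [ 0.5092 -0.2523  0.1444]
[441 192] [ 0.5076 -0.2737  0.1589]
[423 193] [ 0.509  -0.2371  0.1217]
[433 193] [ 0.5069 -0.2581  0.1414]
[443 193] [ 0.5045 -0.277   0.1646]
[426 194] [ 0.506  -0.2439  0.1257]
[436 194] [ 0.5034 -0.2631  0.1511]
[418 195] [ 0.5047 -0.2259  0.1126]
[428 195] [ 0.5029 -0.248   0.1298]
[438 195] [ 0.5006 -0.2676  0.1529]
[421 196] [ 0.502  -0.2338  0.1121]
[431 196] [ 0.4995 -0.2536  0.1377]
[415 197] [ 0.5002 -0.2196  0.1043]
[425 197] [ 0.4985 -0.2419  0.122 ]
[410 198] [ 0.4989 -0.2093  0.0896]
[420 198] [ 0.4968 -0.231   0.1121]
[405 199] [ 0.4971 -0.1977  0.0794]
[415 199] [ 0.4952 -0.2203  0.1006]
[400 200] [ 0.4956 -0.1865  0.0654]
[410 200] [ 0.4937 -0.2097  0.0869]
[420 200] [ 0.4916 -0.2312  0.1107]
[403 201] [ 0.4923 -0.1936  0.0716]
[413 201] [ 0.4904 -0.2162  0.094 ]
[398 202] [ 0.4909 -0.1826  0.0554]
[408 202] [ 0.4885 -0.2047  0.0841]
[396 203] [ 0.4887 -0.1781  0.0488]
[406 203] [ 0.4867 -0.2013  0.0733]
[398 204] [ 0.4855 -0.1828  0.0538]
[395 205] [ 0.4837 -0.1768  0.0394]
[395 206] [ 0.4804 -0.1754  0.0472]
```

View pics/crop1.png

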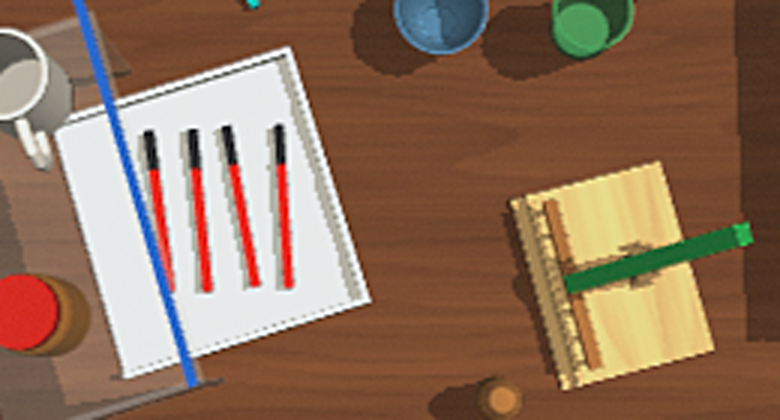

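The crop shows the outer ends of the tray's front lip at about (290,47) and (370,300). The stand base corners are (658,162), (712,350), (570,388) and (512,203). From these I'll compute the poses.

```bash
cat >> h.py <<'E'
def fit(P,Q):
    "rigid 2D: world Q = Rz(a) P + t"
    P,Q=np.array(P),np.array(Q); p,q=P.mean(0),Q.mean(0); A=(P-p).T@(Q-q)
    a=np.arctan2(A[0,1]-A[1,0],A[0,0]+A[1,1]); c,s=np.cos(a),np.sin(a)
    t=q-np.array([[c,-s],[s,c]])@p; res=(P@np.array([[c,s],[-s,c]])+t-Q)
    return a,t,res
def w2f(fr,p): a,x,y=fr; c,s=np.cos(a),np.sin(a); return np.array([[c,s],[-s,c]])@(np.asarray(p)[:2]-[x,y])
def f2w(fr,p): a,x,y=fr; c,s=np.cos(a),np.sin(a); return np.array([[c,-s],[s,c]])@np.asarray(p)[:2]+[x,y]
def togo(target,yaw_y):
    "target TCP xyz, yaw_y: world angle of tool y axis (mod pi); tool down. shift and turn in row units"
    o=status.get_obs(); Rc=R.from_rotvec(o['orientation'])
    best=None
    for k in (0,np.pi):
        y=np.array([np.cos(yaw_y+k),np.sin(yaw_y+k),0]); z=np.array([0,0,-1.]); x=np.cross(y,z)
        d=(Rc.inv()*R.from_matrix(np.c_[x,y,z])).as_rotvec()
        if best is None or np.linalg.norm(d)<np.linalg.norm(best[0]): best=(d,R.from_matrix(np.c_[x,y,z]))
    dw=np.array(target)-o['tcp_pos']
    print('clock',o['clock'],'tcp',o['tcp_pos'].round(4),'dworld mm',(dw*1e3).round(1),'shift now-axes',(Rc.inv().apply(dw)/.02).round(2),'shift new-axes',(best[1].inv().apply(dw)/.02).round(2),'turn',(best[0]/np.radians(45)).round(3),'joint7',o['joints'][6].round(2))
E
python3 - <<'E'
from h import *
f=load('top')
C=lambda u,v,z: cast(f,205+u/3,110+v/3,z)[:2]
a,t,res=fit([(-.123,.131),(-.123,-.131)],[C(290,47,.02),C(370,300,.02)]); 
# which sign? test both
for sg in (1,-1):
    a,t,res=fit([(-.123,.131*sg),(-.123,-.131*sg)],[C(290,47,.02),C(370,300,.02)]); print('tray',np.degrees(a),t,res.round(4).tolist())
    b,u,rs=fit([(-.12,.095*sg),(-.12,-.095*sg),(.03,-.095*sg),(.03,.095*sg)],[C(658,162,.006),C(712,350,.006),C(570,388,.006),C(512,203,.006)]); print('stand',np.degrees(b),u,rs.round(4).tolist())
    if sg==-1: T=(a,*t); S=(b,*u)
np.save('fr.npy',[T,S])
for p in ([.5463,.1332],[.545,.094],[.5582,.2148],[.5443,.1745]): print(w2f(T,p).round(3))
print('grip',f2w(S,[-.106,0]),'origin',S)
for p in ([.5076,-.2737],[.4968,-.231],[.4971,-.1977],[.4989,-.2093]): print(w2f(S,p).round(4))
g=f2w(S,[-.106,0]); togo([*g,.141],S[0]+np.pi/2)
E
```

```text
tray -72.87045899539574 [ 0.63206892 -0.06849392] [[0.0014, 0.0004], [-0.0014, -0.0004]]
stand -74.53891442268295 [ 0.50743186 -0.26707329] [[-0.0385, 0.1445], [-0.0388, 0.1398], [0.0366, -0.1414], [0.0407, -0.1428]]
tray 107.12954100460428 [0.55961378 0.16659384] [[0.0014, 0.0004], [-0.0014, -0.0004]]
stand 105.07529221121555 [ 0.48373162 -0.18025044] [[0.0012, -0.0008], [0.0005, -0.0043], [-0.0031, 0.0039], [0.0014, 0.0013]]
[-0.028  0.023]
[-0.065  0.035]
[ 0.046 -0.013]
[0.012 0.012]
grip [ 0.51130097 -0.28260244] origin (np.float64(1.8339098115808645), np.float64(0.4837316249436919), np.float64(-0.1802504389042749))
[-0.0964  0.0013]
[-0.0524  0.0006]
[-0.0203 -0.0084]
[-0.032  -0.0071]
clock 0.1 tcp [ 0.2267 -0.6352  0.2304] dworld mm [284.6 352.6 -89.4] shift now-axes [ 19.33 -11.82   4.49] shift new-axes [13.32 18.33  4.47] turn [-2.000e-03 -1.000e-03 -1.898e+00] joint7 -0.08
```

```bash
python3 -m crank '[[0,0,0,0,0,-0.19],[0,0,0,0,0,-0.19],[0,0,0,0,0,-0.19],[0,0,0,0,0,-0.19],[0,0,0,0,0,-0.19],[0,0,0,0,0,-0.19],[0,0,0,0,0,-0.19],[0,0,0,0,0,-0.19],[0,0,0,0,0,-0.19],[0,0,0,0,0,-0.19]]' 1 60
python3 - <<'E'
from h import *
f=load('top'); T,S=np.load('fr.npy')
C=lambda u,v,z: w2f(T,cast(f,205+u/3,110+v/3,z)).round(3)
print('far stick ends',C(148,130,.016),C(172,290,.016), 'strip',C(80,0,.233),C(193,385,.233))
im=f['image'][:,:,::-1]; hsv=cv2.cvtColor(im,cv2.COLOR_BGR2HSV)
g=(hsv[...,0]>40)&(hsv[...,0]<75)&(hsv[...,1]>120); g[:, :385]=0; g[:,470:]=0; g[:170]=0; g[220:]=0
P=np.array([deproj(f,u,v) for v,u in np.argwhere(g)]); P=P[P[:,2]>.06]
L=np.array([w2f(S,p) for p in P]); 
for lo in (-.12,-.11,-.10,-.09,-.08,-.06,-.04): m=(L[:,0]>lo)&(L[:,0]<lo+.01); print(lo,m.sum(),L[m,1].min().round(4),L[m,1].max().round(4),P[m,2].mean().round(4))
g=f2w(S,[-.106,0]); togo([*g,.231],S[0]+np.pi/2)
E
```

```text
clock: 1.1
tcp_pos: [0.2267, -0.6354, 0.2307]
orientation: [-1.901, -2.5, -0.001]
contact_force: [-0.8, 0.5, 0.2]
grip_width: 0.0851
gripper_force: 0.0
far stick ends [ 0.033 -0.094] [0.055 0.063] strip [ 0.03  -0.158] [0.031 0.163]
-0.12 29 -0.0094 0.0073 0.1827
-0.11 38 -0.0093 0.007 0.1744
-0.1 37 -0.0098 0.0069 0.1619
-0.09 35 -0.0094 0.0072 0.1497
-0.08 31 -0.0091 0.0055 0.1385
-0.06 31 -0.0105 0.0064 0.1151
-0.04 29 -0.0098 0.0061 0.091
clock 1.1 tcp [ 0.2267 -0.6354  0.2307] dworld mm [2.846e+02 3.528e+02 3.000e-01] shift now-axes [13.2  18.43 -0.  ] shift new-axes [ 1.333e+01  1.833e+01 -1.000e-02] turn [-0.    -0.001  0.009] joint7 1.28
```

```bash
python3 -m crank '[[0.7,1,0,0,0,0],[0.7,1,0,0,0,0],[0.7,1,0,0,0,0],[0.7,1,0,0,0,0],[0.7,1,0,0,0,0],[0.7,1,0,0,0,0],[0.7,1,0,0,0,0],[0.7,1,0,0,0,0],[0.7,1,0,0,0,0]]' 1 60
python3 -m crank '[[0.7,1,0,0,0,0],[0.7,1,0,0,0,0],[0.7,1,0,0,0,0],[0.7,1,0,0,0,0],[0.7,1,0,0,0,0],[0.7,1,0,0,0,0],[0.7,1,0,0,0,0],[0.7,1,0,0,0,0],[0.7,0.3,0,0,0,0],[0,0,0,0,0,0]]'
python3 - <<'E'
from h import *
T,S=np.load('fr.npy'); S[1:]=f2w(S,[0,-.0012]); np.save('fr.npy',[T,S])
g=f2w(S,[-.106,0]); togo([*g,.141],S[0]+np.pi/2)
f=grab('wrist'); cv2.imwrite('pics/w1.png',f['image'][:,:,::-1])
E
```

```text
clock: 2.0
tcp_pos: [0.368, -0.4661, 0.2309]
orientation: [-1.909, -2.494, -0.0]
contact_force: [0.4, -0.8, 0.8]
grip_width: 0.0854
gripper_force: 0.0
clock: 3.0
tcp_pos: [0.4953, -0.2995, 0.2311]
orientation: [-1.904, -2.497, -0.001]
contact_force: [-0.5, -0.9, -0.3]
grip_width: 0.0858
gripper_force: 0.0
clock 3.0 tcp [ 0.4953 -0.2995  0.2311] dworld mm [ 17.1  17.2 -90.1] shift now-axes [0.6  1.05 4.5 ] shift new-axes [0.61 1.05 4.5 ] turn [-0.    -0.002  0.006] joint7 0.55
```

View pics/w1.png

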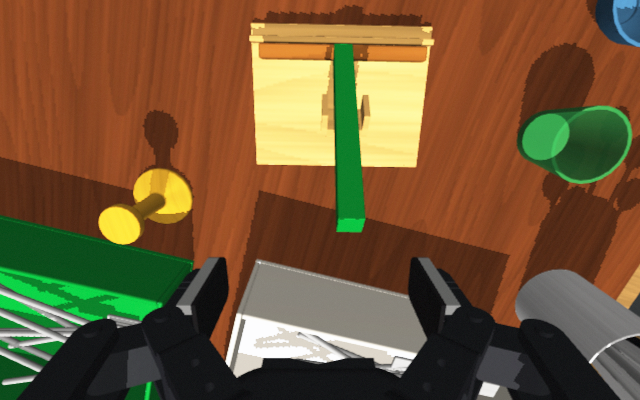

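The wrist view shows the handle's end at (350,225), right of the finger centre line at x≈320. This agrees with the computed shift, so I'll centre and descend.

```bash
python3 -m crank '[[0.3,0.5,0,0,0,0],[0.3,0.55,0,0,0,0],[0,0,0.5,0,0,0.006],[0,0,1,0,0,0],[0,0,0.5,0,0,0],[0,0,0,0,0,0]]'
python3 - <<'E'
from h import *
T,S=np.load('fr.npy')
g=f2w(S,[-.106,0]); togo([*g,.141],S[0]+np.pi/2)
f=grab('wrist'); im=f['image'][:,:,::-1]; hsv=cv2.cvtColor(im,cv2.COLOR_BGR2HSV)
m=(hsv[...,0]>40)&(hsv[...,0]<75)&(hsv[...,1]>120)&(f['depth']>.02)
n,l,s,c=cv2.connectedComponentsWithStats(m.astype(np.uint8)); print(s[1:][s[1:,4]>300].tolist())
P=np.array([deproj(f,u,v) for v,u in np.argwhere(m)]); L=np.array([w2f(S,p) for p in P])
for lo in (-.12,-.11,-.10,-.08,-.05,-.03):
    k=(L[:,0]>lo)&(L[:,0]<lo+.01)&(abs(L[:,1])<.03)&(P[:,2]>.05); print(lo,k.sum(),L[k,1].min().round(4),L[k,1].max().round(4),P[k,2].max().round(4)) if k.any() else 0
E
```

```text
clock: 3.65
tcp_pos: [0.5108, -0.2849, 0.1892]
orientation: [-1.913, -2.487, 0.001]
contact_force: [-0.5, -0.1, 0.1]
grip_width: 0.0856
gripper_force: 0.0
clock 3.65 tcp [ 0.5108 -0.2849  0.1892] dworld mm [  1.7   2.6 -48.2] shift now-axes [0.1  0.12 2.41] shift new-axes [0.1  0.11 2.41] turn [-0.004 -0.003 -0.005] joint7 0.48
[[307, 49, 34, 230, 6229], [522, 118, 118, 88, 8292], [0, 249, 168, 108, 10306], [124, 381, 31, 19, 413]]
-0.12 521 -0.0092 0.0084 0.1861
-0.11 835 -0.0095 0.0083 0.1828
-0.1 733 -0.0097 0.008 0.171
-0.08 552 -0.0098 0.0077 0.1465
-0.05 388 -0.0101 0.0071 0.1112
-0.03 319 -0.0102 0.0067 0.0873
```

```bash
python3 -m crank '[[0.1,0.08,0.4,0,0,0],[0,0,1,0,0,0],[0,0,1,0,0,0],[0,0,0,0,0,0]]'
python3 -m crank '[[0,0,0,0,0,0],[0,0,0,0,0,0],[0,0,0,0,0,0],[0,0,0,0,0,0],[0,0,0,0,0,0],[0,0,0,0,0,0],[0,0,0,0,0,0],[0,0,0,0,0,0]]' 0 90
```

```text
clock: 4.1
tcp_pos: [0.5118, -0.2821, 0.1412]
orientation: [-1.913, -2.487, 0.001]
contact_force: [-0.5, -0.1, -0.1]
grip_width: 0.0855
gripper_force: 0.0
clock: 4.9
tcp_pos: [0.5136, -0.2829, 0.1438]
orientation: [1.915, 2.489, 0.0]
contact_force: [-0.0, 0.3, 5.1]
grip_width: 0.0164
gripper_force: 87.6
```

```bash
python3 -m crank '[[0,0,-0.5,0,0,0],[0,0,-1,0,0,0],[0,0,-1,0,0,0],[0,0,-0.5,0,0,0],[0,0,0,0,0,0],[0,0,0,0,0,0]]'
python3 - <<'E'
from h import *
f=grab('side'); cv2.imwrite('pics/s1.png',cv2.resize(f['image'][150:330,220:420,::-1],None,fx=3,fy=3))
f=grab('wrist'); cv2.imwrite('pics/w2.png',f['image'][:,:,::-1])
T,S=np.load('fr.npy'); o=status.get_obs(); print(w2f(S,[.5136,-.2829]),np.degrees(R.from_rotvec(o['orientation']).as_matrix().T.round(3)))
# rake offset: rake origin relative to TCP in S axes
off=-w2f(S,[.5136,-.2829]); a=T[0]
tt=np.array([.075,.0]); c,s=np.cos(a),np.sin(a)
w=f2w(T,tt-off); togo([*w,.204],T[0]+np.pi/2)
E
```

```text
clock: 5.5
tcp_pos: [0.5128, -0.2826, 0.2027]
orientation: [-1.915, -2.49, 0.001]
contact_force: [-0.6, 1.3, -1.4]
grip_width: 0.0168
gripper_force: 87.9
[-0.10688527 -0.00094252] [[-14.72501533  55.34772301   0.05729578]
 [ 55.34772301  14.72501533  -0.11459156]
 [ -0.11459156   0.05729578 -57.29577951]]
clock 5.6 tcp [ 0.5125 -0.2825  0.2021] dworld mm [ 57.4 418.9   1.9] shift now-axes [19.5   8.15 -0.08] shift new-axes [19.17  8.91 -0.09] turn [-0.002 -0.002 -0.05 ] joint7 0.48
```

View pics/s1.png

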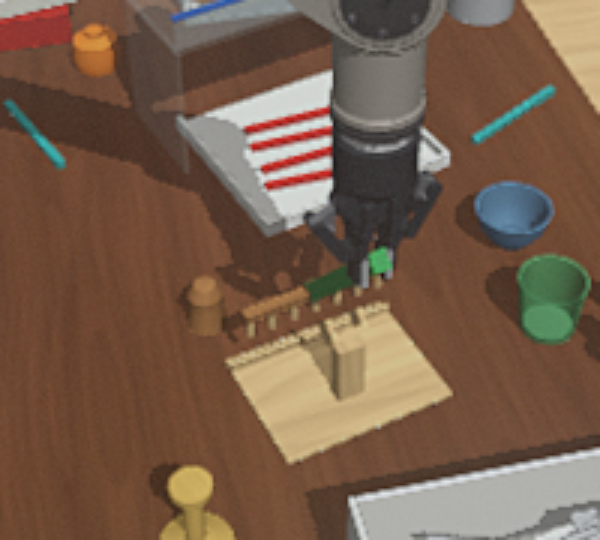

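```bash
python3 -m crank '[[0.5,0.3,0,0,0,-0.05],[1,0.6,0,0,0,0],[1,0.6,0,0,0,0],[1,0.6,0,0,0,0],[1,0.6,0,0,0,0],[1,0.6,0,0,0,0],[1,0.6,0,0,0,0],[1,0.6,0,0,0,0],[1,0.6,0,0,0,0],[1,0.6,0,0,0,0],[1,0.6,0,0,0,0],[1,0.6,0,0,0,0]]'
python3 -m crank '[[1,0.6,0,0,0,0],[1,0.6,0,0,0,0],[0.5,0.6,0.5,0,0,0],[0,0,0.5,0,0,0],[0,0,0,0,0,0],[0,0,0,0,0,0]]'
python3 - <<'E'
from h import *
T,S=np.load('fr.npy'); w=f2w(T,np.array([.075,0])-[.1069,.0009]); w=f2w(T,[.075-.1069,0]); togo([*w,.168],T[0]+np.pi/2)
for n in('top','wrist'):
    f=grab(n); im=f['image'][:,:,::-1]; cv2.imwrite(f'pics/{n}3.png',im)
hsv=cv2.cvtColor(im,cv2.COLOR_BGR2HSV); m=(hsv[...,0]>40)&(hsv[...,0]<75)&(hsv[...,1]>120)&(f['depth']>.02)
o=status.get_obs(); tf=(T[0],*o['tcp_pos'][:2])
P=np.array([deproj(f,u,v) for v,u in np.argwhere(m)]); L=np.array([w2f(tf,p) for p in P])
for lo in (-.01,0,.02,.04,.06,.08):
    k=(L[:,0]>lo)&(L[:,0]<lo+.006)&(abs(L[:,1])<.04)&(P[:,2]>.03)&(P[:,2]<.25)
    if k.any(): print(lo,k.sum(),L[k,1].min().round(4),L[k,1].max().round(4),L[k,0].mean().round(4),(np.median(P[k,2])-o['tcp_pos'][2]).round(4))
E
```

```text
clock: 6.8
tcp_pos: [0.5775, -0.0204, 0.2027]
orientation: [-1.862, -2.529, 0.0]
contact_force: [-0.2, 0.4, -1.3]
grip_width: 0.017
gripper_force: 87.9
clock: 7.4
tcp_pos: [0.5969, 0.0345, 0.1822]
orientation: [-1.867, -2.525, 0.003]
contact_force: [-0.0, -0.0, -0.8]
grip_width: 0.0168
gripper_force: 87.8
clock 7.4 tcp [0.5969 0.0345 0.1822] dworld mm [-27.9 101.6 -14.2] shift now-axes [5.27 0.16 0.71] shift new-axes [5.27 0.16 0.71] turn [-0.003  0.    -0.002] joint7 -0.1
-0.01 663 -0.0087 0.0095 -0.006 0.0391
0 908 -0.0081 0.0088 0.0029 0.029
0.02 651 -0.0085 0.0091 0.0229 0.0054
0.04 476 -0.0087 0.0089 0.043 -0.0183
0.06 350 -0.0087 0.0082 0.0629 -0.042
0.08 277 -0.0087 0.0083 0.083 -0.0657
```

View pics/wrist3.png

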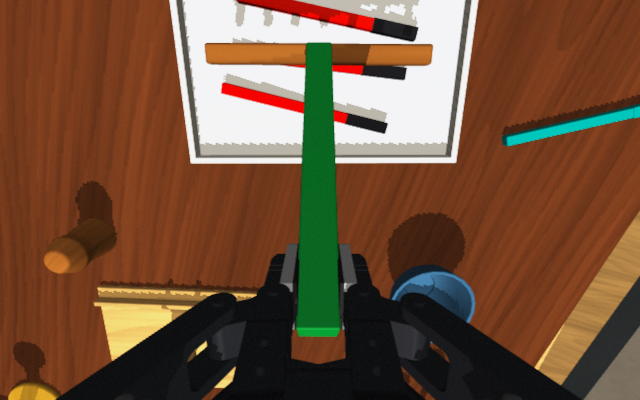

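The wrist view shows the bar at (205–432, 53) parallel to the lip, and the handle slope is still 50°, so the rake hasn't slipped. Next I'll go in under the shelf and lower the tines.

```bash
python3 -m crank '[[0,0.1,0.7,0,0,0],[0.3,0.06,0,0,0,0],[1,0,0,0,0,0],[1,0,0,0,0,0],[1,0,0,0,0,0],[1,0,0,0,0,0],[0.7,0,0,0,0,0],[0.27,0,0,0,0,0],[0,0,0,0,0,0],[0,0,0,0,0,0]]'
python3 - <<'E'
from h import *
T,S=np.load('fr.npy'); w=f2w(T,[.075-.1069,0]); togo([*w,.1455],T[0]+np.pi/2)
f=grab('top'); cv2.imwrite('pics/t4.png',cv2.resize(f['image'][100:250,170:350,::-1],None,fx=4,fy=4,interpolation=cv2.INTER_CUBIC))
E
```

```text
clock: 8.5
tcp_pos: [0.5699, 0.1366, 0.1692]
orientation: [1.867, 2.526, -0.001]
contact_force: [0.4, 0.2, -0.7]
grip_width: 0.0165
gripper_force: 87.9
clock 8.5 tcp [0.5699 0.1366 0.1692] dworld mm [ -0.9  -0.5 -23.7] shift now-axes [-0.01 -0.05  1.18] shift new-axes [-0.01 -0.05  1.18] turn [-0.     0.001 -0.002] joint7 -0.3
```

View pics/t4.png

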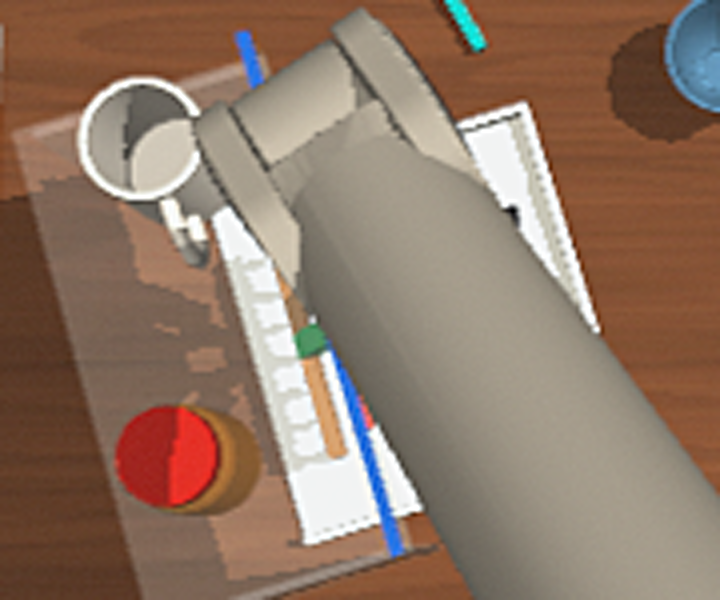

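The bar at (320,400) lies behind the far stick, whose red shows at (368,410). I'll lower the tines and draw.

```bash
python3 -m crank '[[0,-0.05,0.6,0,0,0],[0,0,0.55,0,0,0],[0,0,0,0,0,0],[0,0,0,0,0,0]]'
python3 -m crank '[[-0.2,0,0,0,0,0],[-0.4,0,0,0,0,0],[-0.4,0,0,0,0,0],[-0.4,0,0,0,0,0],[-0.4,0,0,0,0,0],[-0.4,0,0,0,0,0],[-0.4,0,0,0,0,0],[-0.4,0,0,0,0,0],[-0.2,0,0,0,0,0],[0,0,0,0,0,0]]'
python3 - <<'E'
from h import *
T,S=np.load('fr.npy'); w=f2w(T,[-.076-.1069,0]); togo([*w,.1455],T[0]+np.pi/2)
f=grab('wrist'); im=f['image'][:,:,::-1]; cv2.imwrite('pics/w5.png',im)
E
```

```text
clock: 8.95
tcp_pos: [0.5682, 0.1371, 0.1456]
orientation: [-1.866, -2.526, 0.002]
contact_force: [-0.2, 0.3, -0.1]
grip_width: 0.0166
gripper_force: 87.9
clock: 9.95
tcp_pos: [0.5877, 0.0753, 0.1462]
orientation: [1.867, 2.526, -0.0]
contact_force: [0.2, 0.9, -1.1]
grip_width: 0.0169
gripper_force: 87.9
clock 9.95 tcp [0.5877 0.0753 0.1462] dworld mm [ 25.8 -83.4  -0.7] shift now-axes [-4.37  0.01  0.04] shift new-axes [-4.37  0.    0.04] turn [-0.     0.    -0.002] joint7 -0.2
```

View pics/w5.png

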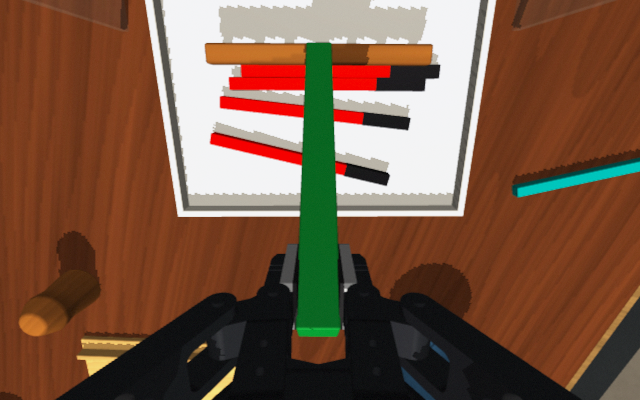

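The two far sticks are closed up at the bar (v≈72 and 84). The other two lie ahead at v≈110 and 160. I'll continue the draw.

```bash
python3 -m crank '[[-0.2,0,0,0,0,0],[-0.4,0,0,0,0,0],[-0.4,0,0,0,0,0],[-0.4,0,0,0,0,0],[-0.4,0,0,0,0,0],[-0.4,0,0,0,0,0],[-0.4,0,0,0,0,0],[-0.4,0,0,0,0,0],[-0.4,0,0,0,0,0],[-0.3,0,0,0,0,0],[-0.2,0,0,0,0,0],[-0.1,0,0,0,0,0]]'
python3 -m crank '[[-0.1,0,0,0,0,0],[-0.1,0,0,0,0,0],[-0.1,0,0,0,0,0],[0,0,0,0,0,0],[0,0,0,0,0,0]]'
python3 - <<'E'
from h import *
T,S=np.load('fr.npy'); w=f2w(T,[-.076-.1069,0]); togo([*w,.1455],T[0]+np.pi/2)
f=grab('wrist'); im=f['image'][:,:,::-1]; cv2.imwrite('pics/w6.png',im)
E
```

```text
clock: 11.2
tcp_pos: [0.6111, -0.0007, 0.1463]
orientation: [1.866, 2.527, -0.0]
contact_force: [0.1, 0.3, -0.9]
grip_width: 0.0167
gripper_force: 87.9
clock: 11.7
tcp_pos: [0.6127, -0.0057, 0.1463]
orientation: [-1.865, -2.528, -0.0]
contact_force: [-0.4, 0.3, -1.8]
grip_width: 0.0171
gripper_force: 87.8
clock 11.7 tcp [ 0.6127 -0.0057  0.1463] dworld mm [ 0.8 -2.5 -0.8] shift now-axes [-0.13 -0.    0.04] shift new-axes [-0.13 -0.    0.04] turn [-0. -0.  0.] joint7 -0.05
```

View pics/w6.png

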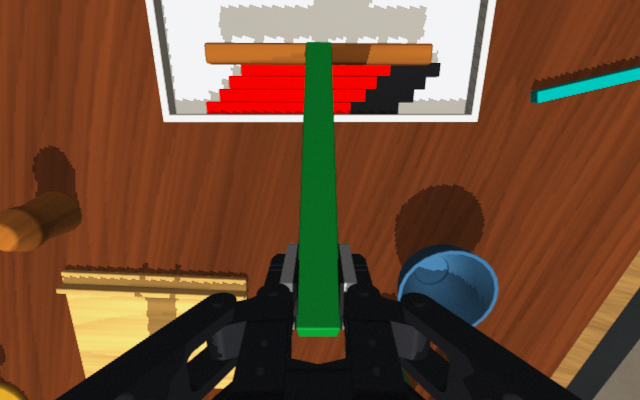

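All four sticks lie parallel (v≈70–108) just at the lip (v≈112). A last small push will close them up.

```bash
python3 -m crank '[[-0.07,0,0,0,0,0],[-0.07,0,0,0,0,0],[-0.07,0,0,0,0,0],[0,0,0,0,0,0],[0,0,0,0,0,0]]'
python3 -m crank '[[0.2,0,0,0,0,0],[0.2,0,0,0,0,0],[0,0,-0.5,0,0,0],[0,0,-1,0,0,0],[0,0,-1,0,0,0],[0,0,-0.5,0,0,0],[0,0,0,0,0,0],[0,0,0,0,0,0]]'
python3 - <<'E'
from h import *
f=grab('wrist'); T,S=np.load('fr.npy')
im=f['image'][:,:,::-1]; cv2.imwrite('pics/w7.png',im); hsv=cv2.cvtColor(im,cv2.COLOR_BGR2HSV)
m=((hsv[...,0]<8)|(hsv[...,0]>172))&(hsv[...,1]>200)&(hsv[...,2]>110)
P=np.array([cast(f,u,v,.016) for v,u in np.argwhere(m)]); L=np.array([w2f(T,p) for p in P]); k=(abs(L[:,1])<.12)&(abs(L[:,0])<.125); L=L[k]
for lo in np.arange(-.07,.09,.02):
    q=L[(L[:,1]>lo)&(L[:,1]<lo+.02),0]
    if len(q)>5: print(lo.round(2),len(q),np.percentile(q,[1,99]).round(4))
togo([0.5136,-0.2829,0.1438+.06],S[0]+np.pi/2)
E
```

```text
clock: 12.25
tcp_pos: [0.6135, -0.0076, 0.1461]
orientation: [-1.863, -2.527, -0.003]
contact_force: [-1.0, 5.5, -1.4]
grip_width: 0.0169
gripper_force: 87.8
clock: 13.05
tcp_pos: [0.6115, -0.0029, 0.206]
orientation: [1.867, 2.527, -0.001]
contact_force: [0.2, 0.7, -1.3]
grip_width: 0.0171
gripper_force: 88.1
-0.07 88 [-0.085  -0.0767]
-0.05 486 [-0.1049 -0.0767]
-0.03 600 [-0.1147 -0.0766]
0.01 650 [-0.1146 -0.0766]
0.03 818 [-0.1146 -0.0766]
0.05 727 [-0.1146 -0.0766]
0.07 317 [-0.1146 -0.0878]
clock 13.1 tcp [ 0.6111 -0.0028  0.2055] dworld mm [ -97.5 -280.1   -1.7] shift now-axes [-11.95  -8.78   0.1 ] shift new-axes [-12.25  -8.35   0.08] turn [-0.002  0.     0.045] joint7 -0.02
```

```bash
python3 -m crank '[[-0.5,-0.4,0,0,0,0],[-1,-0.75,0,0,0,0],[-1,-0.75,0,0,0,0],[-1,-0.75,0,0,0,0],[-1,-0.75,0,0,0,0],[-1,-0.75,0,0,0,0],[-1,-0.75,0,0,0,0],[-1,-0.75,0,0,0,0],[-1,-0.75,0,0,0,0],[-1,-0.75,0,0,0,0],[-1,-0.75,0,0,0,0],[-0.5,-0.4,0,0,0,0]]'
python3 -m crank '[[-0.5,-0.2,0,0,0,0.045],[-0.4,-0.2,0,0,0,0],[0,0,0,0,0,0],[0,0,0,0,0,0],[0,0,0,0,0,0]]'
python3 - <<'E'
from h import *
T,S=np.load('fr.npy'); togo([0.5136,-0.2829,0.1438+.06],S[0]+np.pi/2)
E
```

```text
clock: 14.3
tcp_pos: [0.5155, -0.2648, 0.2054]
orientation: [-1.87, -2.523, 0.003]
contact_force: [0.3, 0.4, -2.0]
grip_width: 0.017
gripper_force: 88.0
clock: 14.8
tcp_pos: [0.5156, -0.2797, 0.2063]
orientation: [-1.908, -2.496, -0.001]
contact_force: [0.5, 0.6, -0.5]
grip_width: 0.0168
gripper_force: 88.0
clock 14.8 tcp [ 0.5156 -0.2797  0.2063] dworld mm [-2.  -3.2 -2.5] shift now-axes [-0.13 -0.14  0.13] shift new-axes [-0.13 -0.14  0.13] turn [ 0.    -0.001  0.003] joint7 0.48
```

```bash
python3 -m crank '[[-0.13,-0.14,0,0,0,0.003],[0,0,0.5,0,0,0],[0,0,0.8,0,0,0],[0,0,0.8,0,0,0],[0,0,0.4,0,0,0],[0,0,0.2,0,0,0],[0,0,0.2,0,0,0],[0,0,0,0,0,0],[0,0,0,0,0,0]]'
python3 - <<'E'
from h import *
T,S=np.load('fr.npy'); togo([0.5136,-0.2829,0.1438],S[0]+np.pi/2)
f=grab('wrist'); cv2.imwrite('pics/w8.png',f['image'][:,:,::-1])
E
```

```text
clock: 15.7
tcp_pos: [0.5134, -0.2843, 0.1488]
orientation: [1.913, 2.491, 0.0]
contact_force: [0.1, -0.6, -0.3]
grip_width: 0.0167
gripper_force: 88.1
clock 15.7 tcp [ 0.5134 -0.2843  0.1488] dworld mm [ 0.2  1.4 -5. ] shift now-axes [0.07 0.03 0.25] shift new-axes [0.07 0.03 0.25] turn [ 0.001  0.001 -0.003] joint7 0.45
```

View pics/w8.png

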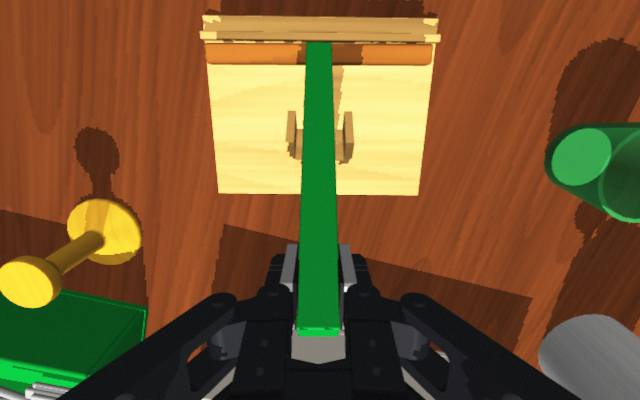

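The handle is centred in the fork (290–352, 140), with the bar just inside the stop strip. I'll lower the last 5 mm and check the force.

```bash
python3 -m crank '[[0.07,0.03,0.1,0,0,0],[0,0,0.08,0,0,0],[0,0,0.07,0,0,0],[0,0,0,0,0,0],[0,0,0,0,0,0]]'
```

```text
clock: 16.25
tcp_pos: [0.5135, -0.2828, 0.1436]
orientation: [1.913, 2.491, 0.0]
contact_force: [0.1, -0.7, 2.3]
grip_width: 0.017
gripper_force: 88.8
```

```bash
python3 -m crank '[[0,0,0,0,0,0],[0,0,0,0,0,0],[0,0,0,0,0,0],[0,0,0,0,0,0]]' 0.4 20
python3 -m crank '[[0,0,0,0,0,0],[0,0,0,0,0,0],[0,0,0,0,0,0],[0,0,0,0,0,0]]' 1
python3 -m crank '[[0,0,-0.3,0,0,0],[0,0,-0.5,0,0,0],[0,0,-1,0,0,0],[0,0,-1,0,0,0],[0,0,-1,0,0,0],[0,0,-1,0,0,0],[-1,0,0,0,0,0],[-1,0,0,0,0,0],[-1,0,0,0,0,0],[-1,0,0,0,0,0],[0,0,0,0,0,0],[0,0,0,0,0,0]]'
python3 - <<'E'
from h import *
T,S=np.load('fr.npy'); f=grab('wrist'); im=f['image'][:,:,::-1]
g=grab('top'); A=cv2.resize(g['image'][110:250,205:465,::-1],(780,420)); B=cv2.resize(im,(288,180)); A=cv2.copyMakeBorder(A,0,180,0,0,cv2.BORDER_CONSTANT); A[420:,:288]=B; cv2.imwrite('pics/f9.png',A)
hsv=cv2.cvtColor(im,cv2.COLOR_BGR2HSV); m=(hsv[...,0]>40)&(hsv[...,0]<75)&(hsv[...,1]>120)&(f['depth']>.02)
P=np.array([deproj(f,u,v) for v,u in np.argwhere(m)]); L=np.array([w2f(S,p) for p in P])
for lo in (-.12,-.11,-.10,-.08,-.05,-.03):
    k=(L[:,0]>lo)&(L[:,0]<lo+.01)&(abs(L[:,1])<.03)&(P[:,2]>.05); print(lo,k.sum(),L[k,1].min().round(4),L[k,1].max().round(4),P[k,2].max().round(4)) if k.any() else 0
E
```

```text
clock: 16.65
tcp_pos: [0.5132, -0.2827, 0.1432]
orientation: [-1.913, -2.492, 0.0]
contact_force: [-0.3, -0.3, 0.1]
grip_width: 0.0342
gripper_force: 0.0
clock: 17.05
tcp_pos: [0.5133, -0.2827, 0.1433]
orientation: [1.913, 2.492, -0.0]
contact_force: [-1.1, -0.3, 0.3]
grip_width: 0.0855
gripper_force: 0.0
clock: 18.25
tcp_pos: [0.534, -0.3597, 0.2398]
orientation: [1.914, 2.491, 0.001]
contact_force: [0.6, 1.1, -0.1]
grip_width: 0.0856
gripper_force: 0.0
-0.12 458 -0.0096 0.0077 0.1864
-0.11 464 -0.0094 0.0077 0.1813
-0.1 423 -0.0096 0.0075 0.1692
-0.08 330 -0.0098 0.0074 0.1466
-0.05 238 -0.0101 0.0072 0.1105
```

View pics/f9.png

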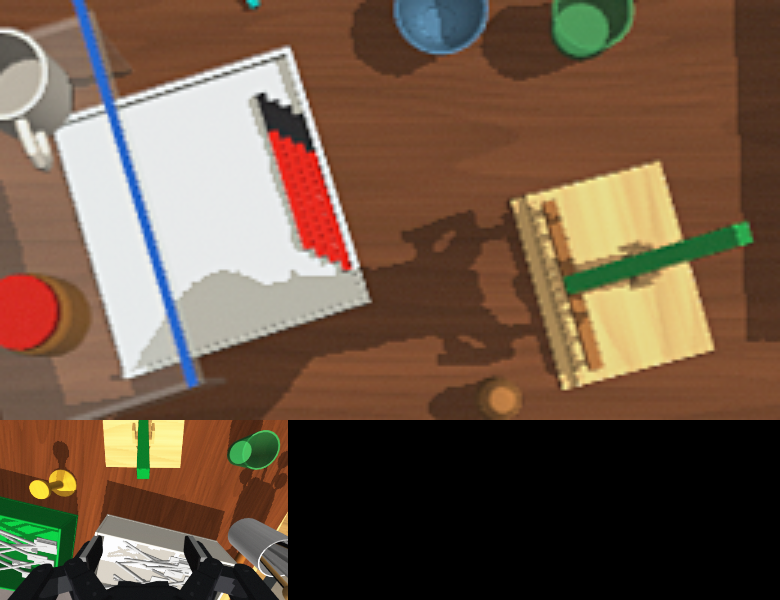

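The four sticks lie closed up at the lip (250–350, 95–270). The rake is home with its handle end at (743,235), as at the start, and nothing else has moved. Handing in.

```bash
python3 -c "
from bench import r
print(r.hand_in())"
```

```text
the job is handed in; nothing more can be done
None
```

I handed the job in at about 18 s on the robot's clock: the four chopsticks lie flat and closed up side by side along the front lip, the rake is back on its stand and released, and nothing else in the last views had moved; the hand-in gave no verdict.

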